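# Fit the grater plate and hold the lemon ready above it

### The arm

A 6-joint arm with a two-finger parallel gripper is mounted at the origin on a cart in front of the work surface, level with it; the furniture and walls round the work are solid. World frame = base frame: x ahead of the robot, y to its left, z up, the work surface at z = 0. Lengths are in m, angles in rad, forces in N, time in s.
With the tool pointing down it reaches from about 0.35 to 0.775 m from the base axis. Payload 7.3 kg.
Tool frame: the origin (TCP) lies midway between the tips of the shut fingers; the grasp point (between the pads) lies 19 mm behind it; z points along the fingers, y is the line along which they close (so a half turn about z gives the same grasp; the last joint's range is limited). The gripper opens to 92 mm and grips with 3 to 60 N. Pads are 19 mm wide; open, the fingers measure 130 mm over their backs; the gripper's body (75 mm by 190 mm) begins 47 mm behind the grasp point.
Start: joints at [-1.411, 0.342, 1.524, -0, 1.275, -0.146], TCP at [0.158, -0.501, 0.227] pointing down, gripper open.
Joint ranges: [-2.53, 2.53], [-0.77, 2.02], [0.04, 2.7], [-1, 4.14], [0.28, 2.66], [-3.11, 3.11]. Speed limits (rad/s): [2.57, 2.57, 3.14, 3.14, 3.14, 3.14].

### API

Orientations are given as [roll, pitch, yaw] about the fixed x, y, z axes, in that order (R = Rz(yaw) Ry(pitch) Rx(roll)).
In Python, from cell import monitor, vision, workorder gives the robot as it stands.
- The arm moves only by the tool move_arm, never from a script. Its argument "rows" is a list of rows, each a list of 5 numbers: the shift along the world's x, y, z in mm, then the turn about the world's z in rad, then the closure, from -1 (fully open) to 1 (shut). A call has 1 to 12 rows; each row shifts and turns the commanded pose from where the row before left it; what a row does not reach is not made up. A row lasts 1/10 s, in which the tool goes at most 50 mm and 8.59 degrees, less where a joint would pass 70% of its speed; a pose out of reach is approached as far as the arm can. A call is refused whole if a number of a shift passes 50 or a number of a turn 0.15, either way. A call with a gripper value outside its range is refused whole. The fingers move at their own pace and stop on an object; "newtons" is the grip in N (left out, the last holds). Time passes only in rows, so rows that do not move let the fingers close. It gives the time, the measured TCP pose, the force, the opening and the grip force at its end, in the units of the state.
- monitor.observe(): the state, without advancing time (a new reading comes with each control period).
- vision.read_camera(name): name is "scene" or "top" or "wrist"; returns the picture (384x512x3 uint8, red, green, blue); there is no depth.
- vision.get_calibration(name): a dict with "K" (3x3 intrinsics, pixels), "k1" (the pictures are not rectified: a ray, as slopes to the right and down, at radius r is drawn at 1 + k1 r^2 times it, then the intrinsics apply), "T" (4x4, takes a point from camera to world coordinates); the wrist camera has in their place "mount" (4x4, takes a point from camera to tool coordinates, whose origin is the TCP and whose axes are the flange's). Camera axes: x right, y up, looking along -z (the intrinsics and any distortion apply to the point x, -y, -z); pixel columns grow to the right and rows downward; lengths in m; the calibration is good to about 2 mm. A picture is of the moment at which its call begins: read the wrist's pose just before it. get_calibration takes no time and is no camera call.
- workorder.hand_in(): hands the job in; it is judged then, once.
The state is a dict: "time": time; "qpos": joint angles; "qvel": joint speeds; "joint_efforts": joint torques, N m; "tool_pos": TCP position; "tool_rot": TCP orientation; "contact_force": force on the tool from outside, world axes, zero at the start; "torque": the same for the moment, N m; "opening": finger opening in m; "grip_force": force on a finger pad.
Only numpy, scipy, OpenCV 4.12 (cv2) and the standard library are available. Lean on these libraries where they do the work, as an engineer would, in place of code of your own. Each camera call takes 0.05 s, during which the arm holds its last target. There are 200 camera calls.

### The job

Slide the steel grating plate into the grooves of the white grater box until it is fully home against the stop and let go of it; then take the lemon (the longer of the two fruits), lift it over the things standing in between, and finish still holding it level and centred about 15 mm above the middle of the grating field, long axis along the direction the plate slides, ready to grate. The lemon must never touch the plate, and the lime, tin, mug, tumbler and flat tin stay where they stand.

Things in the scene. Friction and masses are not known exactly. Their poses are not given: they have to be found in the camera images.
- grater_box: White plastic grater box, fixed, 107 x 84 mm, 62 mm high, open on top. Origin: its centre at worktop level; z up; +x is the direction in which the plate slides in, mouth on the -x side, inner face of the stop wall at x = +51 mm. With the plate home, the plate's origin is at x = 0 +-1, y = 0, z = 48 mm here.
- slot_mouth (a point): Centre of the slot's mouth at ledge height: x = -50, y = 0, z = 48 mm in the box frame, same axes. From here inward a lip covers each groove (over |y| > 31 mm): slot 8 mm high, 74 mm wide. The lips flare up for 10 mm before the mouth; an open shelf level with the ledges (z = 0 here) reaches 36 mm out, between side guides 8 mm high that flare outward.
- grater_plate: Steel grating plate, loose, flat on the worktop at the start, teeth up, about 90 g: 135 (x) x 70 (y) x 5 (z) mm, from x = -85 to +50 mm. Origin: underside of the middle of the 100 mm long grating field. +x is the leading edge that goes into the box.
- plate_grip (a point): Top centre of the upright black grip on the plate's rear end: x = -72, y = 0, z = 46 mm in the plate frame. Grip 22 (x) x 12 (y) mm, 41 mm high, flat sides facing +-y. With the plate home it stays outside the mouth, above the shelf.
- lemon: Lemon, loose, 71 (x, long axis) x 53 x 51 (z) mm, lying on the worktop, about 85 g; slightly pointed ends. Origin: on its underside at the start (25.5 mm under the middle); x along the long axis. It and the lime may have exchanged places.
- lemon_mid (a point): Middle of the lemon, 25.5 mm above its underside; axes as lemon.
- lime: Lime, loose bystander, 60 x 48 x 48 mm, rounder and smaller than the lemon. Origin at its underside at the start.
- tin: Upright food tin, loose bystander, diameter 75, height 110 mm; origin at the centre of its underside. Stands between the fruits and the grater, farther from the robot.
- mug: Upright mug, loose bystander, 87 mm across and 121 mm with its handle, which is on its -y side, 96 mm high; origin on its underside, at the centre of the outline with handle. Stands to the right of the grater.
- tumbler: Upright clear glass tumbler, loose bystander, diameter 80, height 88 mm; origin at the centre of its underside. Stands between the fruits and the grater, nearer the robot.
- sardines: Flat rectangular tin lying on the worktop, loose bystander, 63 x 105 x 26 mm; origin at the centre of its underside. Lies at the back.
There are look-alikes about, which are no part of the job. Several things look just like the lemon: the one meant starts farthest to the robot's left.

How it is judged:
By the outcome, as a careful person would: the job done as asked, in the order asked, and still so for the second after the job is handed in, while the arm keeps its last pose, push and grip.
It also fails if it takes over 72 s, if anything falls off the work surface, if the arm or the gripper's body presses on something with over 40 N, if the wrist force passes 120 N, or if a joint passes its speed limit or range.

## Working session

There is one attempt and no reset: what is moved stays moved. The work goes in short steps, Python scripts to look and compute and a tool call to move; the robot and the scene stay as the last step left them, time stands still between calls to the robot, and variables do not carry over. Pictures are saved under pics/ and viewed, at most 12 in all, crops included, and the job is handed in when it is done.

Besides the shell and the picture viewer there is one more tool, called after "Emit:" by a JSON object that holds its "api" and its "payload", one argument or row to a line. move_arm: Moves the arm, as the interface text tells. Its arguments: {"type":"object","properties":{"rows":{"type":"array","items":{"type":"array","items":{"type":"number"}}},"newtons":{"type":"number"}},"required":["rows"]}

```bash
mkdir -p pics
cat > h.py <<'E'
import numpy as np, cv2
from cell import monitor, vision, workorder
from scipy.spatial.transform import Rotation as Rn
def cam(name):
    c=vision.get_calibration(name); K=np.array(c["K"])
    if "T" in c: T=np.array(c["T"])
    else:
        s=monitor.observe(); W=np.eye(4); W[:3,:3]=Rn.from_euler("xyz",s["tool_rot"]).as_matrix(); W[:3,3]=s["tool_pos"]; T=W@np.array(c["mount"])
    return K,c["k1"],T
def pix2w(C,u,v,z):
    K,k1,T=C
    d=np.array([[k1,0,0,0]],float)
    p=cv2.undistortPoints(np.array([[[u,v]]],float),K,np.array([k1,0,0,0,0],float),None,None)[0,0] if True else 0
    # invert exactly
    xd=np.array([(u-K[0,2])/K[0,0],(v-K[1,2])/K[1,1]]); p=xd.copy()
    for _ in range(30): p=xd/(1+k1*(p@p))
    r=T[:3,:3]@np.array([p[0],-p[1],-1]); o=T[:3,3]
    return o+r*(z-o[2])/r[2]
def w2pix(C,P):
    K,k1,T=C
    q=T[:3,:3].T@(np.array(P)-T[:3,3]); p=np.array([q[0],-q[1]])/-q[2]; p=p*(1+k1*(p@p))
    return K[0,0]*p[0]+K[0,2],K[1,1]*p[1]+K[1,2]
def snap(name,fn,crop=None,scale=1):
    C=cam(name); im=vision.read_camera(name)
    cv2.imwrite("pics/raw_"+fn,im[:,:,::-1])
    if crop: im=im[crop[1]:crop[3],crop[0]:crop[2]]
    if scale!=1: im=cv2.resize(im,None,fx=scale,fy=scale,interpolation=cv2.INTER_CUBIC)
    cv2.imwrite("pics/"+fn,im[:,:,::-1]); return C
E
python3 - <<'E'
from h import *
for n in("scene","top","wrist"):
    c=vision.get_calibration(n);print(n,{k:np.round(v,3).tolist() for k,v in c.items()})
snap("top","top0.png",scale=1.5);snap("scene","sc0.png",scale=1.5)
print(monitor.observe())
E
```

```text
scene {'K': [[369.937, 0.0, 260.751], [0.0, 369.937, 197.61], [0.0, 0.0, 1.0]], 'k1': -0.013, 'T': [[-0.808, 0.307, -0.503, 0.094], [-0.589, -0.454, 0.669, 0.611], [-0.023, 0.837, 0.547, 0.57], [0.0, 0.0, 0.0, 1.0]]}
top {'K': [[415.568, 0.0, 257.573], [0.0, 415.568, 193.645], [0.0, 0.0, 1.0]], 'k1': -0.087, 'T': [[-0.028, 0.988, -0.149, 0.411], [-0.999, -0.025, 0.028, 0.006], [0.024, 0.15, 0.988, 1.128], [0.0, 0.0, 0.0, 1.0]]}
wrist {'K': [[293.147, 0.0, 254.07], [0.0, 293.147, 192.968], [0.0, 0.0, 1.0]], 'k1': -0.024, 'mount': [[0.001, 0.963, 0.269, 0.071], [1.0, -0.0, -0.001, 0.0], [-0.001, 0.269, -0.963, -0.157], [0.0, 0.0, 0.0, 1.0]]}
{'time': 0.1, 'qpos': array([-1.41098500e+00,  3.42643475e-01,  1.52490032e+00, -1.16702543e-05,
        1.27542598e+00, -1.46000158e-01]), 'qvel': array([ 0.00156523, -0.00113153, -0.00301381,  0.00047292,  0.00104605,
       -0.00059828]), 'joint_efforts': array([ 1.66251535e-03, -4.32004237e+01, -2.44695371e+01,  7.18853949e-02,
        5.25959185e-02, -5.04968534e-05]), 'tool_pos': array([ 0.15801969, -0.50027447,  0.22612683]), 'tool_rot': array([-3.14022856e+00, -1.89305292e-04,  3.05814760e-01]), 'contact_force': array([-0.12359997,  0.39458251, -0.20744139]), 'torque': array([ 0.01694326, -0.06798883, -0.03009854]), 'grip_force': 0.0, 'opening': 0.09175768804734113}
```

View pics/top0.png

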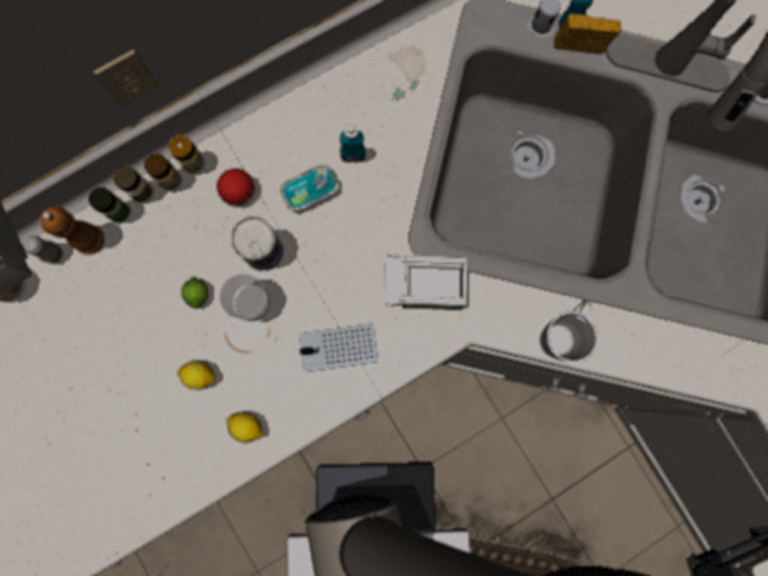

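View pics/sc0.png

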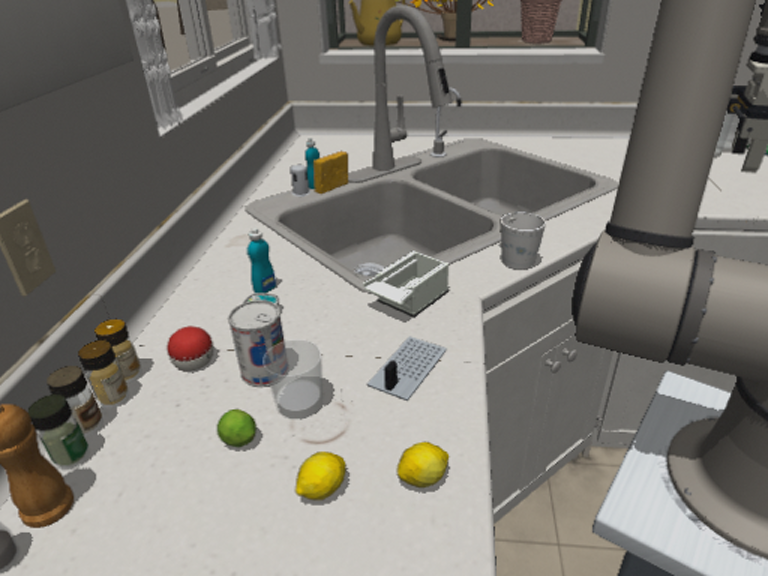

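The top view shows, in 1.5x pixels: the plate at about (338,346) with its grip at left (310,350); the box at (427,281) with its mouth and shelf on the left; lemons at (197,374) and (244,427); the lime at (195,292); the tumbler at (245,298); and the tin at (257,245). The left lemon is the target. I'll enlarge crops to get accurate pixels.

Run:
```python
import cv2
a=cv2.imread("pics/raw_top0.png")
c=cv2.resize(a[155:265,185:325],None,fx=5.5,fy=5.5,interpolation=cv2.INTER_CUBIC);cv2.imwrite("pics/c1.png",c);print(c.shape)
from h import *
C=cam("top")
for n,u,v,z in [("lemonL",197,374,.0255),("lemonR",244,427,.0255),("lime",195,292,.024),("tumbler",251,300,.088),("tin",254,234,.11),("grip",309,350,.046),("plate",338,347,.005),("box",428,281,.06),("sard",311,189,.026),("mug",565,335,.09)]:
    print(n,pix2w(C,u/1.5,v/1.5,z).round(3))
```

```text
(605, 770, 3)
lemonL [0.437 0.312 0.026]
lemonR [0.344 0.229 0.026]
lime [0.583 0.318 0.024]
tumbler [0.557 0.205 0.088]
tin [0.666 0.196 0.11 ]
grip [0.473 0.112 0.046]
plate [0.48  0.064 0.005]
box [ 0.587 -0.097  0.06 ]
sard [0.769 0.108 0.026]
mug [ 0.484 -0.324  0.09 ]
```

View pics/c1.png

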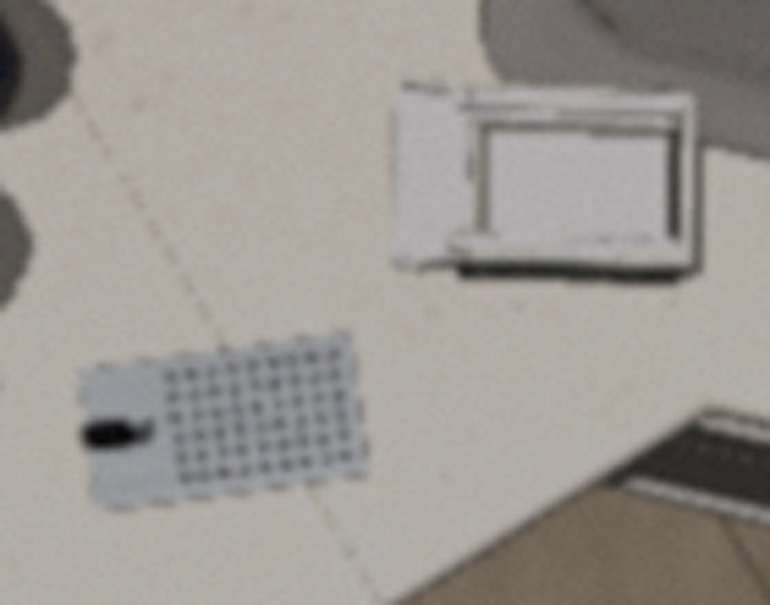

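Run:
```python
from h import *
C=cam("top")
f=lambda u,v,z: pix2w(C,(u+.5)/5.5-.5+185,(v+.5)/5.5-.5+155,z)
P=[f(*p,.005)[:2] for p in [(80,372),(350,332),(370,475),(98,508)]]
for i in range(4): print(P[i].round(4),np.linalg.norm(P[i]-P[i-1]).round(4))
ax=(P[1]+P[2]-P[0]-P[3]);yaw=np.arctan2(ax[1],ax[0]);print("plate yaw",yaw,"mid",np.mean(P,0), "origin",np.mean(P,0)+0.0175*ax/np.linalg.norm(ax))
c=np.mean(P,0)+0.0175*ax/np.linalg.norm(ax);print("grip pred",c-0.072*ax/np.linalg.norm(ax),"seen",f(100,435,.046))
B=[f(*p,.062)[:2] for p in [(462,92),(695,92),(695,265),(460,262)]]
for i in range(4): print(B[i].round(4),np.linalg.norm(B[i]-B[i-1]).round(4))
ax=(B[1]+B[2]-B[0]-B[3]);print("box yaw",np.arctan2(ax[1],ax[0]),np.mean(B,0))
for p in [(393,95),(397,265)]: print(f(*p,.052))
```

```text
[0.5062 0.1342] 0.0672
[0.5225 0.0011] 0.1341
[ 0.452  -0.0069] 0.0709
[0.4395 0.1261] 0.1336
plate yaw -1.4625022015191484 mid [0.48005387 0.06360078] origin [0.48194531 0.0462033 ]
grip pred [0.47416337 0.11778151] seen [0.47267424 0.12037593 0.046     ]
[ 0.6302 -0.0549] 0.0816
[ 0.6276 -0.1664] 0.1116
[ 0.5443 -0.1624] 0.0834
[ 0.5486 -0.0513] 0.1112
box yaw -1.6013500288519615 [ 0.58767222 -0.10872217]
[ 0.63151159 -0.02222922  0.052     ]
[ 0.54920726 -0.02183105  0.052     ]
```

Emit:
{"api": "move_arm", "payload": {
  "rows": [
    [30, 38, 0, 0.114, -1],
    [32, 38, 0, 0.114, -1],
    [32, 38, 0, 0.114, -1],
    [32, 38, 0, 0.114, -1],
    [32, 38, 0, 0.114, -1],
    [32, 38, 0, 0.114, -1],
    [32, 38, 0, 0.114, -1],
    [32, 38, 0, 0.114, -1],
    [32, 38, 0, 0.114, -1],
    [32, 38, 0, 0.114, -1],
    [32, 38, 0, 0.114, -1],
    [32, 38, 0, 0.114, -1]
  ]
}}

```text
time: 1.3
tool_pos: [0.5409, -0.0427, 0.2265]
tool_rot: [-3.141, -0.0, 1.679]
contact_force: [1.0, 0.2, 0.8]
opening: 0.0918
grip_force: 0.0
```

Emit:
{"api": "move_arm", "payload": {
  "rows": [
    [0, 40, 0, 0, -1],
    [0, 40, 0, 0, -1],
    [0, 0, 0, 0, -1],
    [0, 0, 0, 0, -1]
  ]
}}

```text
time: 1.7
tool_pos: [0.5398, 0.0359, 0.2264]
tool_rot: [-3.141, 0.0, 1.676]
contact_force: [0.5, -0.2, 0.5]
opening: 0.0917
grip_force: 0.0
```

Run:
```python
from h import *
s=monitor.observe();print(s["tool_pos"],s["tool_rot"],s["time"],s["qpos"])
C=snap("wrist","w1.png",scale=1.5625)
import pickle;pickle.dump(C,open("w1.pkl","wb"))
```

```text
[0.5398418  0.03592077 0.22637199] [-3.14086476e+00  3.37704979e-04  1.67598697e+00] 1.7 [-7.49679974e-02  3.72122842e-01  1.47983264e+00 -4.81486428e-04
  1.29029281e+00 -1.80025074e-01]
```

View pics/w1.png

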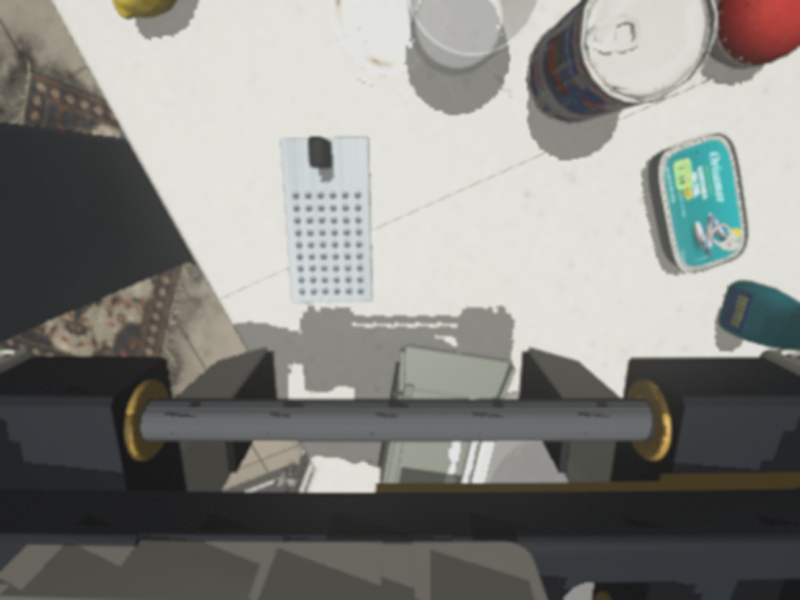

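Run:
```python
from h import *
import pickle
C=pickle.load(open("w1.pkl","rb"))
f=lambda u,v,z: pix2w(C,(u+.5)/1.5625-.5,(v+.5)/1.5625-.5,z)
P=[f(*p,.004)[:2] for p in [(281,138),(368.5,136.5),(371.5,300),(293.5,301)]]
for i in range(4): print(P[i].round(4),np.linalg.norm(P[i]-P[i-1]).round(4))
ax=(P[2]+P[3]-P[0]-P[1]);yaw=np.arctan2(ax[1],ax[0]);a=ax/np.linalg.norm(ax);c=np.mean(P,0)+0.0175*a
print("plate yaw",yaw,yaw+np.pi,"origin",c,"grip",c-.072*a,"seen",f(319,145,.046))
for p in [(405,346),(511,363)]: print("shelf corner",f(*p,.054))
print("lemonR",f(145,5,.02))
```

```text
[0.4377 0.1248] 0.133
[0.506 0.133] 0.0688
[0.5205 0.0008] 0.133
[ 0.4537 -0.0072] 0.0673
plate yaw -1.4561181890343338 1.6854744645554594 origin [0.48149122 0.04545241] grip [0.47325248 0.11697949] seen [0.47484621 0.12096662 0.046     ]
shelf corner [ 0.55087598 -0.0189918   0.054     ]
shelf corner [ 0.63449543 -0.02436479  0.054     ]
lemonR [0.34138043 0.20431114 0.02      ]
```

The wrist view puts the plate at 1.5625x pixels (281..371, 137..301), which agrees with the top view to about 2 mm. I'll move so the box is unobstructed in the wrist camera and measure its pose once.

Emit:
{"api": "move_arm", "payload": {
  "rows": [
    [8, -48, 0, 0, -1],
    [8, -48, 0, 0, -1],
    [8, -48, 0, 0, -1],
    [8, -48, 0, 0, -1],
    [0, -14, 0, 0, -1],
    [0, 0, 0, 0, -1],
    [0, 0, 0, 0, -1],
    [0, 0, 0, 0, -1]
  ]
}}

```text
time: 2.55
tool_pos: [0.5718, -0.1693, 0.2269]
tool_rot: [3.142, -0.001, 1.675]
contact_force: [-0.3, 0.4, 0.1]
opening: 0.0919
grip_force: 0.0
```

Run:
```python
from h import *
s=monitor.observe();print(s["tool_pos"],s["tool_rot"],s["time"])
C=snap("wrist","w2.png",crop=(150,0,400,230),scale=2.6)
import pickle;pickle.dump(C,open("w2.pkl","wb"))
```

```text
[ 0.57183994 -0.16932121  0.22691441] [ 3.14155363e+00 -5.12647080e-04  1.67489218e+00] 2.55
```

View pics/w2.png

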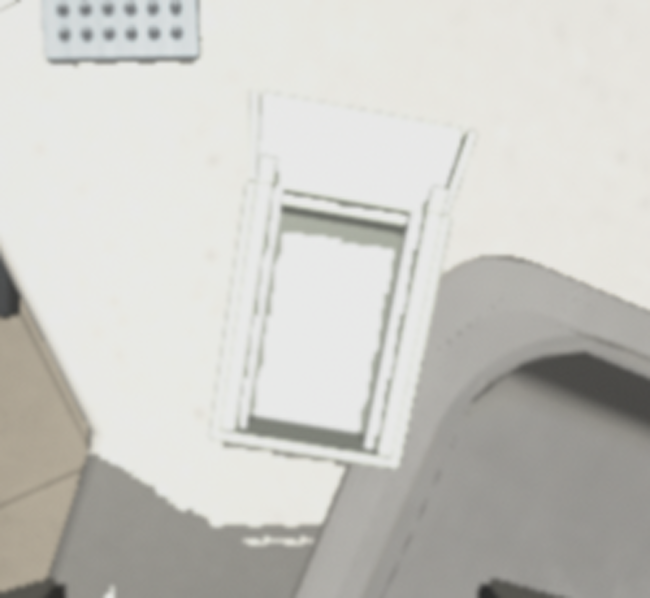

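Run:
```python
from h import *
import pickle
C=pickle.load(open("w2.pkl","rb"))
f=lambda u,v,z: pix2w(C,(u+.5)/2.6-.5+150,(v+.5)/2.6-.5,z)
def an(n,p,q,z):
    a,b=f(*p,z)[:2],f(*q,z)[:2];d=b-a;print(n,a.round(4),b.round(4),"len",np.linalg.norm(d).round(4),"ang",np.arctan2(d[1],d[0]).round(4),"mid",((a+b)/2).round(4))
an("stop edge",(400,467),(220,438),.062)
an("left outer",(247,182),(217,438),.062)
an("right outer",(452,190),(402,467),.062)
an("liplin L",(281,205),(243,428),.062)
an("liplin R",(411,213),(374,450),.062)
an("flares",(440,187),(268,157),.062)
an("shelf end",(475,130),(252,93),.056)
an("ledge mouth inner",(411,212),(283,190),.048)
```

```text
stop edge [ 0.6269 -0.1658] [ 0.5482 -0.1612] len 0.0789 ang 3.084 mid [ 0.5875 -0.1635]
left outer [ 0.5498 -0.058 ] [ 0.5469 -0.1614] len 0.1034 ang -1.599 mid [ 0.5483 -0.1097]
right outer [ 0.6308 -0.0523] [ 0.6278 -0.1657] len 0.1135 ang -1.5972 mid [ 0.6293 -0.109 ]
liplin L [ 0.5641 -0.0651] [ 0.5576 -0.1559] len 0.091 ang -1.6422 mid [ 0.5608 -0.1105]
liplin R [ 0.6159 -0.0625] [ 0.6146 -0.1595] len 0.097 ang -1.5838 mid [ 0.6153 -0.111 ]
flares [ 0.6259 -0.0517] [ 0.5571 -0.048 ] len 0.0689 ang 3.0878 mid [ 0.5915 -0.0498]
shelf end [ 0.6375 -0.0284] [ 0.5483 -0.0245] len 0.0892 ang 3.0987 mid [ 0.5929 -0.0264]
ledge mouth inner [ 0.6181 -0.0606] [ 0.5643 -0.0578] len 0.0539 ang 3.0884 mid [ 0.5912 -0.0592]
```

Box features agree: origin about (0.589, -0.1095), sliding direction yaw about -1.612. Plate grip is at about (0.4737, 0.118) with tool yaw 1.684. Going to grasp it.

Emit:
{"api": "move_arm", "payload": {
  "rows": [
    [-14, 41, 0, 0.01, -1],
    [-14, 41, 0, 0, -1],
    [-14, 41, 0, 0, -1],
    [-14, 41, 0, 0, -1],
    [-14, 41, 0, 0, -1],
    [-14, 41, -15, 0, -1],
    [-14, 41, -15, 0, -1],
    [0, 0, -45, 0, -0.3],
    [0, 0, -40, 0, -0.3],
    [0, 0, -30, 0, -0.3],
    [0, 0, 0, 0, -0.3],
    [0, 0, 0, 0, -0.3]
  ]
}}

```text
time: 3.8
tool_pos: [0.4741, 0.1171, 0.0825]
tool_rot: [3.141, -0.0, 1.685]
contact_force: [-0.1, 0.7, 0.3]
opening: 0.0604
grip_force: 0.0
```

Run:
```python
from h import *
s=monitor.observe();print(s["tool_pos"],s["tool_rot"],s["time"],s["opening"])
C=cam("wrist"); print(w2pix(C,[.4737,.118,.046]))
C=snap("wrist","w3.png",crop=(130,150,380,345),scale=3)
import pickle;pickle.dump(C,open("w3.pkl","wb"))
```

```text
[0.4740676  0.11712915 0.08247923] [ 3.14138535e+00 -4.52986979e-05  1.68515412e+00] 3.8 0.0603645170450241
(np.float64(254.71009859777584), np.float64(215.9956366891034))
```

View pics/w3.png

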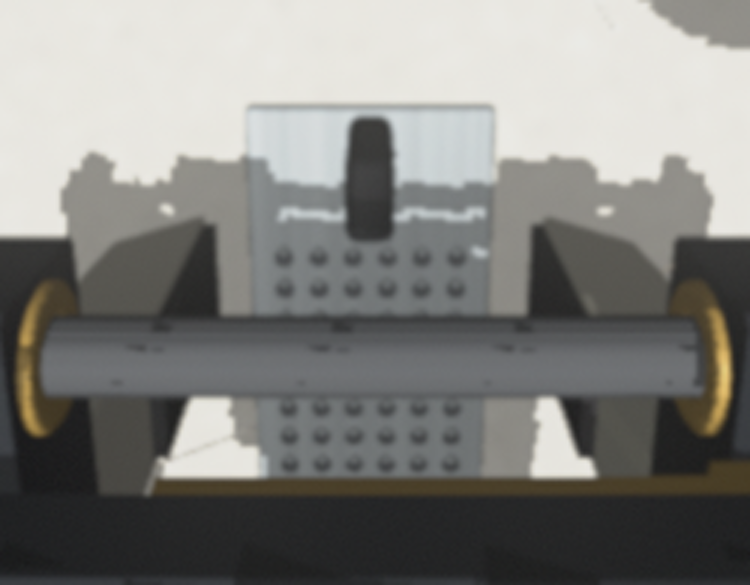

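The grip's top face sits at crop rows 180–240, cols 348–392, within about 2 mm of the prediction. Correcting, descending and closing.

Emit:
{"api": "move_arm", "payload": {
  "rows": [
    [-1, -2, -30, 0, -0.3],
    [0, 0, -25, 0, -0.3],
    [0, 0, -13, 0, -0.3],
    [0, 0, 0, 0, -0.3],
    [0, 0, 0, 0, 1],
    [0, 0, 0, 0, 1],
    [0, 0, 0, 0, 1],
    [0, 0, 0, 0, 1],
    [0, 0, 0, 0, 1],
    [0, 0, 0, 0, 1],
    [0, 0, 0, 0, 1]
  ],
  "newtons": 35
}}

```text
time: 4.95
tool_pos: [0.4731, 0.1143, 0.0138]
tool_rot: [3.141, 0.0, 1.684]
contact_force: [0.4, -0.7, 0.0]
opening: 0.0121
grip_force: 35.0
```

Emit:
{"api": "move_arm", "payload": {
  "rows": [
    [0, 0, 20, 0, 1],
    [0, 0, 30, 0, 1],
    [0, 0, 26, 0, 1],
    [20, -4, 0, -0.03, 1],
    [26, -7, 0, -0.03, 1],
    [26, -7, 0, -0.03, 1],
    [26, -7, 0, -0.03, 1],
    [26, -7, 0, -0.035, 1],
    [0, 0, 0, 0, 1],
    [0, 0, 0, 0, 1],
    [0, 0, 0, 0, 1]
  ]
}}

```text
time: 6.05
tool_pos: [0.5958, 0.0826, 0.0893]
tool_rot: [-3.14, 0.0, 1.529]
contact_force: [-0.8, -0.2, -1.0]
opening: 0.0118
grip_force: 35.0
```

Run:
```python
from h import *
s=monitor.observe();print(s["tool_pos"],s["tool_rot"],s["time"],s["opening"],s["grip_force"])
# scene view: predicted plate & box overlays
C=snap("top","t2.png")
im=cv2.imread("pics/raw_t2.png")
c=cv2.resize(im[150:270,200:330],None,fx=5,fy=5,interpolation=cv2.INTER_CUBIC)
g=np.array(s["tool_pos"][:2]);y=s["tool_rot"][2]-np.pi;a=np.array([np.cos(y),np.sin(y)]);n=np.array([-a[1],a[0]])
def ln(o,z,a,n,pts,col):
    q=[w2pix(C,[*(o+a*px+n*py),z]) for px,py in pts]; q=np.array([[(u+.5-200)*5-.5,(v+.5-150)*5-.5] for u,v in q]).astype(np.int32)
    cv2.polylines(c,[q],True,col,1)
o=g+.072*a
ln(o,s["tool_pos"][2]-.0138+.005,a,n,[(-.085,-.035),(.05,-.035),(.05,.035),(-.085,.035)],(0,0,255))
b=-1.612;a=np.array([np.cos(b),np.sin(b)]);n=np.array([-a[1],a[0]])
ln(np.array([.589,-.1095]),.062,a,n,[(-.0535,-.042),(.0535,-.042),(.0535,.042),(-.0535,.042)],(0,160,0))
cv2.imwrite("pics/t2c.png",c)
```

```text
[0.59584956 0.08263784 0.08930958] [-3.13983656e+00  7.11119889e-06  1.52939419e+00] 6.05 0.011755036290568921 34.99844133853912
```

View pics/t2c.png

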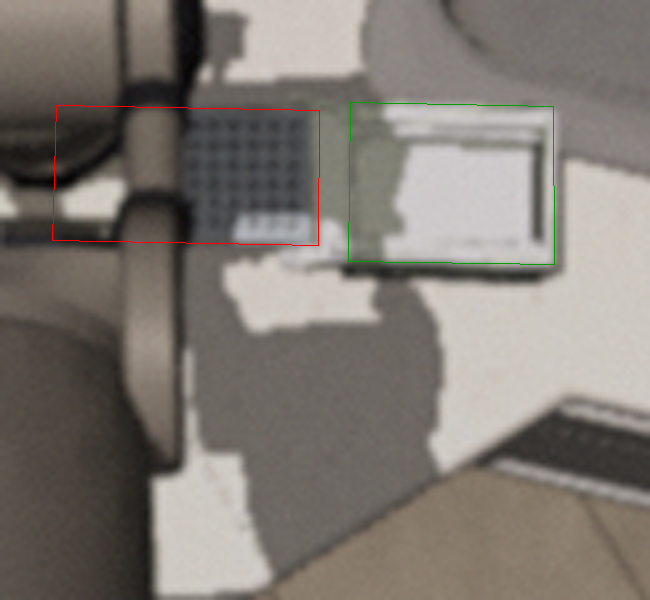

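The overlay matches: the plate sits over the shelf in line with the box (image residuals about 1–2 mm). Lowering to slot height and sliding in.

Emit:
{"api": "move_arm", "payload": {
  "rows": [
    [1, 0, -13, 0, 1],
    [0, 0, -12, 0, 1],
    [0, 0, 0, 0, 1],
    [0, 0, 0, 0, 1]
  ]
}}

```text
time: 6.5
tool_pos: [0.5975, 0.0824, 0.064]
tool_rot: [-3.14, 0.0, 1.529]
contact_force: [0.5, 0.5, -0.1]
opening: 0.0119
grip_force: 35.0
```

Emit:
{"api": "move_arm", "payload": {
  "rows": [
    [-0.5, -12, 0, 0, 1],
    [-0.5, -12, 0, 0, 1],
    [-0.5, -12, 0, 0, 1],
    [0, 0, 0, 0, 1]
  ]
}}

```text
time: 6.9
tool_pos: [0.5966, 0.044, 0.0649]
tool_rot: [3.141, 0.0, 1.526]
contact_force: [0.2, -0.5, -0.6]
opening: 0.0115
grip_force: 35.0
```

Emit:
{"api": "move_arm", "payload": {
  "rows": [
    [-1, -12, 0, 0, 1],
    [-0.5, -12, 0, 0, 1],
    [-0.5, -12, 0, 0, 1],
    [-0.5, -12, 0, 0, 1],
    [-0.5, -12, 0, 0, 1],
    [0, 0, 0, 0, 1]
  ]
}}

```text
time: 7.5
tool_pos: [0.5936, -0.0155, 0.0648]
tool_rot: [3.141, 0.0, 1.527]
contact_force: [0.3, 1.4, -0.8]
opening: 0.0114
grip_force: 35.0
```

Emit:
{"api": "move_arm", "payload": {
  "rows": [
    [-0.5, -6, 0, 0, 1],
    [-0.3, -6, 0, 0, 1],
    [-0.2, -4, 0, 0, 1],
    [0, 0, 0, 0, 1]
  ]
}}

```text
time: 7.9
tool_pos: [0.5926, -0.0301, 0.0647]
tool_rot: [3.141, 0.0, 1.528]
contact_force: [0.0, 0.4, -0.4]
opening: 0.012
grip_force: 35.0
```

Emit:
{"api": "move_arm", "payload": {
  "rows": [
    [0, -2, 0, 0, 1],
    [0, -2, 0, 0, 1],
    [0, -2, 0, 0, 1],
    [0, 0, 0, 0, 1]
  ]
}}

```text
time: 8.3
tool_pos: [0.5926, -0.0358, 0.0648]
tool_rot: [3.141, 0.0, 1.529]
contact_force: [0.1, 0.3, -0.7]
opening: 0.0116
grip_force: 35.0
```

Emit:
{"api": "move_arm", "payload": {
  "rows": [
    [0, -1.5, 0, 0, 1],
    [0, -1.5, 0, 0, 1],
    [0, 0, 0, 0, 1]
  ]
}}

```text
time: 8.6
tool_pos: [0.5926, -0.0388, 0.0647]
tool_rot: [3.141, 0.0, 1.529]
contact_force: [0.6, 0.3, -0.9]
opening: 0.0117
grip_force: 35.0
```

Emit:
{"api": "move_arm", "payload": {
  "rows": [
    [0, -1.5, 0, 0, 1],
    [0, -1, 0, 0, 1],
    [0, 0, 0, 0, 1]
  ]
}}

```text
time: 8.9
tool_pos: [0.5928, -0.04, 0.0649]
tool_rot: [3.141, -0.002, 1.529]
contact_force: [1.6, 4.8, 0.5]
opening: 0.0117
grip_force: 35.0
```

Emit:
{"api": "move_arm", "payload": {
  "rows": [
    [0, -2, 0, 0, 1],
    [0, 0, -1.5, 0, 1],
    [0, 0, -1, 0, 1],
    [0, 0, 0, 0, 1]
  ]
}}

```text
time: 9.3
tool_pos: [0.5937, -0.0402, 0.0634]
tool_rot: [3.139, -0.004, 1.529]
contact_force: [1.8, 12.8, 5.7]
opening: 0.0118
grip_force: 35.0
```

The plate is hard against the stop (13 N) and resting on the ledges. Easing off and releasing with a small opening, then rising.

Emit:
{"api": "move_arm", "payload": {
  "rows": [
    [0, 2, 0.5, 0, 1],
    [0, 0, 0, 0, 1],
    [0, 0, 0, 0, 0.3],
    [0, 0, 0, 0, 0.3],
    [0, 0, 0, 0, 0.3],
    [0, 0, 0, 0, 0.3],
    [0, 0, 0, 0, 0.3]
  ]
}}

```text
time: 10.0
tool_pos: [0.5925, -0.0414, 0.0627]
tool_rot: [-3.142, 0.0, 1.529]
contact_force: [0.4, -0.2, 0.5]
opening: 0.0322
grip_force: 0.0
```

Emit:
{"api": "move_arm", "payload": {
  "rows": [
    [0, 0, 20, 0, 0.3],
    [0, 0, 45, 0, 0.3],
    [0, 0, 50, 0, 0.3],
    [0, 0, 50, 0, -1],
    [0, -45, 0, 0, -1],
    [0, -45, 0, 0, -1],
    [0, -40, 0, 0, -1],
    [0, 0, 0, 0, -1],
    [0, 0, 0, 0, -1]
  ]
}}

```text
time: 10.9
tool_pos: [0.5923, -0.1719, 0.2274]
tool_rot: [-3.141, -0.001, 1.527]
contact_force: [-0.6, 0.3, 0.5]
opening: 0.0755
grip_force: 0.0
```

Run:
```python
from h import *
s=monitor.observe();print(s["tool_pos"],s["tool_rot"],s["time"])
C=cam("wrist"); vision_im=snap("wrist","w4.png",crop=(140,0,400,230),scale=2.6)
import pickle;pickle.dump(C,open("w4.pkl","wb"))
```

```text
[ 0.59225133 -0.17193206  0.22739005] [-3.14113861e+00 -5.53448612e-04  1.52663218e+00] 10.9
```

View pics/w4.png

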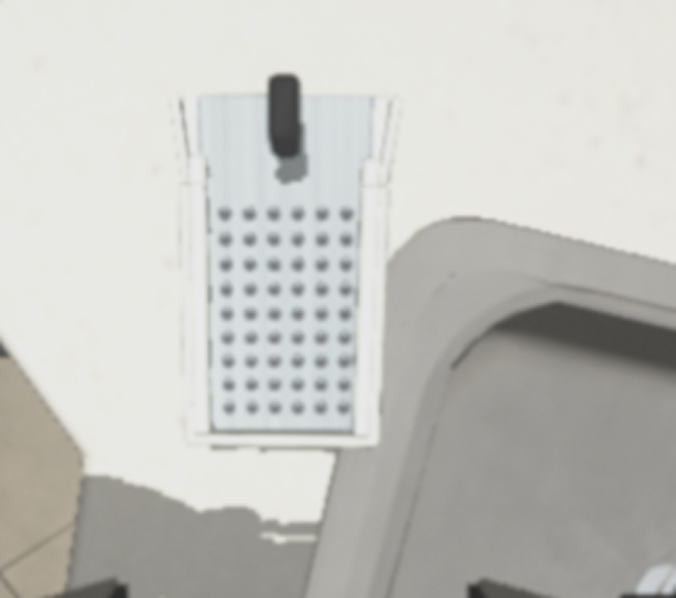

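The plate is fully home, with its leading edge against the stop wall (crop rows ~430) and the tooth field at cols 225–346, rows 214–408. I'll measure the field centre and go to view the left lemon.

Emit:
{"api": "move_arm", "payload": {
  "rows": [
    [-17, 43, 0, 0, -1],
    [-17, 43, 0, 0, -1],
    [-17, 43, 0, 0, -1],
    [-17, 43, 0, 0, -1],
    [-17, 43, 0, 0, -1],
    [-17, 43, 0, 0, -1],
    [-17, 43, 0, 0, -1],
    [-17, 43, 0, 0, -1],
    [-17, 43, 0, 0, -1],
    [0, 0, 0, 0, -1],
    [0, 0, 0, 0, -1]
  ]
}}

```text
time: 12.05
tool_pos: [0.4385, 0.2175, 0.2279]
tool_rot: [3.141, 0.0, 1.533]
contact_force: [-0.0, -0.6, -0.2]
opening: 0.0916
grip_force: 0.0
```

Run:
```python
from h import *
import pickle
C=pickle.load(open("w4.pkl","rb"))
f=lambda u,v,z: pix2w(C,(u+.5)/2.6-.5+140,(v+.5)/2.6-.5,z)
P=[f(*p,.053)[:2] for p in [(225,214),(346.5,214),(344,408),(229,408)]]
for i in range(4): print(P[i].round(4),np.linalg.norm(P[i]-P[i-1]).round(4))
ax=(P[2]+P[3]-P[0]-P[1]);print("yaw",np.arctan2(ax[1],ax[0]),"field",np.mean(P,0), "lead", (f(212,430,.052)+f(354,430,.052))/2, "rear",(f(198,96,.052)+f(374,96,.052))/2, "grip", f(284.5,142,.094))
s=monitor.observe();print(s["tool_pos"],s["tool_rot"],s["time"],s["qpos"])
C=snap("wrist","w5.png",crop=(100,0,410,230),scale=2.5)
pickle.dump(C,open("w5.pkl","wb"))
```

```text
[ 0.5664 -0.0688] 0.08
[ 0.6162 -0.071 ] 0.0498
[ 0.6129 -0.1509] 0.08
[ 0.5627 -0.1487] 0.0503
yaw -1.6140889072757203 field [ 0.58955937 -0.10984441] lead [ 0.58580085 -0.15962097  0.052     ] rear [ 0.59347172 -0.02549492  0.052     ] grip [ 0.59240327 -0.04970605  0.094     ]
[0.43846476 0.21750241 0.22793819] [3.14115911e+00 9.73212740e-05 1.53345137e+00] 12.05 [ 3.03906638e-01  2.75765675e-01  1.61620590e+00 -2.49595774e-04
  1.24924511e+00  3.41330407e-01]
```

View pics/w5.png

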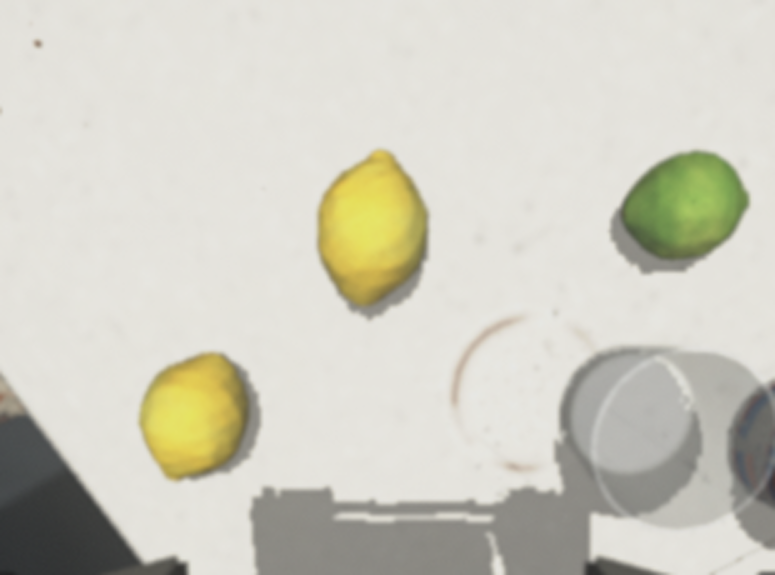

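The target lemon is at crop (373,228), with its tips at (380,152) and (365,305), so its long axis lies nearly along the tool x. The other lemon is at (195,415), the lime at (685,205) and the tumbler at (630–690,430).

Run:
```python
from h import *
import pickle
C=pickle.load(open("w5.pkl","rb"))
im=cv2.imread("pics/raw_w5.png");hsv=cv2.cvtColor(im,cv2.COLOR_BGR2HSV)
m=cv2.inRange(hsv,(15,110,60),(35,255,255));n,l,st,ce=cv2.connectedComponentsWithStats(m)
for i in range(1,n):
    if st[i,4]<500: continue
    v,u=np.nonzero(l==i); 
    W=np.array([pix2w(C,a,b,.0255)[:2] for a,b in zip(u,v)])
    c=W.mean(0);w,V=np.linalg.eigh(np.cov((W-c).T));a=V[:,1];a=a*np.sign(a[1]);n2=np.array([-a[1],a[0]])
    p=(W-c)@a;q=(W-c)@n2
    print(st[i],"c",c.round(4),"yaw",np.arctan2(a[1],a[0]).round(3),"ext",p.min().round(4),p.max().round(4),q.min().round(4),q.max().round(4))
a,b=pix2w(C,(380.5)/2.5-.5+100,152.5/2.5-.5,.0255),pix2w(C,(365.5)/2.5-.5+100,305.5/2.5-.5,.0255)
print("tips",a,b,np.arctan2(*(a-b)[[1,0]]),np.linalg.norm(a-b))
f=lambda u,v,z: pix2w(C,(u+.5)/2.5-.5+100,(v+.5)/2.5-.5,z)
print("tumbler rim",f(683,440,.088),"base",f(632,410,0), "lime",f(685,205,.024))
```

```text
[ 228   61   42   61 1843] c [0.4345 0.3117] yaw 1.382 ext -0.0341 0.0335 -0.0244 0.0243
[ 157  142   41   49 1540] c [0.3427 0.2269] yaw 1.064 ext -0.0339 0.0327 -0.0248 0.0246
[ 79 244  28  51 640] c [0.2038 0.0873] yaw 1.249 ext -0.0409 0.0423 -0.021 0.0135
[ 375  303  137   11 1001] c [0.7251 0.0028] yaw 3.123 ext -0.0842 0.1194 -0.0091 0.0088
tips [0.43999701 0.34492015 0.0255    ] [0.43020573 0.27734663 0.0255    ] 1.4268996814968298 0.06827920354247928
tumbler rim [0.56182158 0.22019069 0.088     ] base [0.56925562 0.21706248 0.        ] lime [0.5811966  0.31759395 0.024     ]
```

Emit:
{"api": "move_arm", "payload": {
  "rows": [
    [-1, 45, 0, -0.06, -1],
    [-2, 45, 0, -0.073, -1],
    [0, 4, -30, 0, -1],
    [0, 0, -45, 0, -1],
    [0, 0, -45, 0, -1],
    [0, 0, -40, 0, -1],
    [0, 0, -30, 0, -1],
    [0, 0, 0, 0, -1],
    [0, 0, 0, 0, -1]
  ]
}}

```text
time: 13.0
tool_pos: [0.4374, 0.3092, 0.0382]
tool_rot: [-3.142, 0.0, 1.394]
contact_force: [0.5, 0.1, 0.7]
opening: 0.0915
grip_force: 0.0
```

Run:
```python
from h import *
s=monitor.observe();print(s["tool_pos"],s["tool_rot"],s["time"],s["opening"])
C=snap("wrist","w6.png",crop=(80,100,430,345),scale=2.2)
```

```text
[0.43736208 0.30915513 0.03816887] [-3.14153444e+00  2.57976057e-04  1.39435590e+00] 13.0 0.09150501456803281
```

View pics/w6.png

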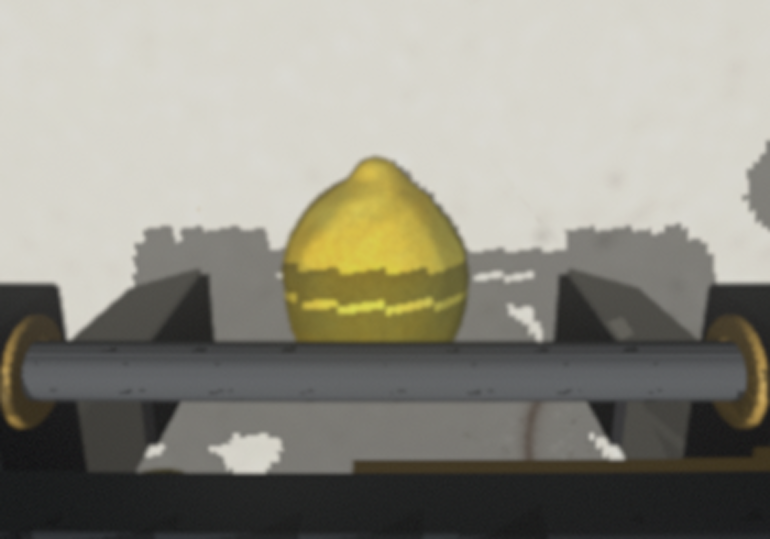

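The lemon lies centred between the open fingers (within ~2 mm), its tip visible at crop (375,158). Final correction, descent and grip.

Emit:
{"api": "move_arm", "payload": {
  "rows": [
    [-2, 2, -15, 0, -1],
    [0, 0, -15.5, 0, -1],
    [0, 0, 0, 0, -1],
    [0, 0, 0, 0, 1],
    [0, 0, 0, 0, 1],
    [0, 0, 0, 0, 1],
    [0, 0, 0, 0, 1],
    [0, 0, 0, 0, 1],
    [0, 0, 0, 0, 1]
  ],
  "newtons": 20
}}

```text
time: 13.95
tool_pos: [0.4349, 0.3119, 0.0075]
tool_rot: [3.141, -0.0, 1.396]
contact_force: [0.0, -0.3, 1.9]
opening: 0.0504
grip_force: 20.0
```

Run:
```python
from h import *
import pickle
a=np.load if 0 else None
s=monitor.observe();print(s["tool_pos"],s["tool_rot"],s["opening"])
C=snap("wrist","w7.png");pickle.dump(C,open("w7.pkl","wb"))
im=cv2.imread("pics/raw_w7.png");hsv=cv2.cvtColor(im,cv2.COLOR_BGR2HSV)
m=cv2.inRange(hsv,(15,110,60),(35,255,255));v,u=np.nonzero(m[:,150:350]);k=v<np.percentile(v,100);t=v.min();print("tip px",u[v<=t+1].mean()+150,t,"tip world",pix2w(C,u[v<=t+1].mean()+150,t,.0255))
```

```text
[0.43486989 0.31191723 0.00748509] [ 3.14085549e+00 -3.16888517e-04  1.39586751e+00] 0.050415808259542685
tip px 254.30434782608694 189 tip world [0.44042841 0.34627498 0.0255    ]
```

Emit:
{"api": "move_arm", "payload": {
  "rows": [
    [0, 0, 10, 0, 1],
    [0, 0, 25, 0, 1],
    [0, 0, 40, 0, 1],
    [0, 0, 45, 0, 1],
    [0, 0, 45, 0, 1],
    [0, 0, 40, 0, 1],
    [0, 0, 15, 0, 1],
    [0, 0, 0, 0, 1]
  ]
}}

```text
time: 14.8
tool_pos: [0.4354, 0.3124, 0.2304]
tool_rot: [3.137, -0.004, 1.396]
contact_force: [0.1, -0.2, -1.0]
opening: 0.0506
grip_force: 20.0
```

Emit:
{"api": "move_arm", "payload": {
  "rows": [
    [8, -22, 0, 0.01, 1],
    [14, -38, 0, 0.014, 1],
    [15, -42, 0, 0.014, 1],
    [15, -42, 0, 0.014, 1],
    [15, -42, 0, 0.014, 1],
    [15, -42, 0, 0.014, 1],
    [15, -42, 0, 0.014, 1],
    [15, -42, 0, 0.014, 1],
    [15, -42, 0, 0.014, 1],
    [14, -38, 0, 0, 1],
    [10, -22, 0, 0, 1],
    [0, 0, 0, 0, 1]
  ]
}}

```text
time: 16.0
tool_pos: [0.5854, -0.1052, 0.2248]
tool_rot: [-3.138, -0.0, 1.514]
contact_force: [-0.3, 0.6, -1.7]
opening: 0.0503
grip_force: 20.0
```

Emit:
{"api": "move_arm", "payload": {
  "rows": [
    [0, 0, 0, 0, 1],
    [0, 0, 0, 0, 1]
  ]
}}

```text
time: 16.2
tool_pos: [0.5849, -0.101, 0.2264]
tool_rot: [-3.14, -0.001, 1.519]
contact_force: [-0.1, 0.1, -0.3]
opening: 0.0505
grip_force: 20.0
```

Run:
```python
from h import *
s=monitor.observe();print(s["tool_pos"],s["tool_rot"],s["opening"],s["time"])
C=snap("wrist","w8.png")
im=cv2.imread("pics/raw_w8.png");hsv=cv2.cvtColor(im,cv2.COLOR_BGR2HSV)
m=cv2.inRange(hsv,(15,110,60),(35,255,255))
v,u=np.nonzero(m[:230,150:350]);t=v.min();p=u[v<=t+1].mean()+150
print("tip px",p,t,"tip rel",pix2w(C,p,t,s["tool_pos"][2]+.018)-s["tool_pos"])
```

```text
[ 0.58485748 -0.10104775  0.22636798] [-3.13970192e+00 -8.28122969e-04  1.51863898e+00] 0.05053894746173534 16.2
tip px 254.8 189 tip rel [0.00152741 0.03483218 0.018     ]
```

No slip (tip pixel unchanged), and the axis is within 1 mrad of the slide direction. Centring, then descending.

Emit:
{"api": "move_arm", "payload": {
  "rows": [
    [4.5, -9, 0, 0, 1],
    [0, 0, -25, 0, 1],
    [0, 0, -40, 0, 1],
    [0, 0, -40, 0, 1],
    [0, 0, -25, 0, 1],
    [0, 0, -12, 0, 1],
    [0, 0, 0, 0, 1],
    [0, 0, 0, 0, 1],
    [0, 0, 0, 0, 1]
  ]
}}

```text
time: 17.15
tool_pos: [0.5913, -0.1115, 0.0872]
tool_rot: [3.138, 0.001, 1.518]
contact_force: [-0.6, 0.6, -1.0]
opening: 0.0503
grip_force: 20.0
```

Emit:
{"api": "move_arm", "payload": {
  "rows": [
    [-1.5, 1.5, -6, 0.005, 1],
    [0, 0, -5.5, 0, 1],
    [0, 0, 0, 0, 1],
    [0, 0, 0, 0, 1],
    [0, 0, 0, 0, 1]
  ]
}}

```text
time: 17.65
tool_pos: [0.5887, -0.1097, 0.0738]
tool_rot: [3.141, 0.0, 1.523]
contact_force: [-0.0, -0.8, -0.0]
opening: 0.0506
grip_force: 20.0
```

Run:
```python
from h import *
import pickle
for _ in range(3):
    s=monitor.observe();print(s["tool_pos"],s["tool_rot"],s["opening"],s["time"],s["contact_force"])
    im=vision.read_camera("wrist")
C=snap("scene","s9.png",crop=(215,130,345,235),scale=5.5)
```

```text
[ 0.58867575 -0.10971036  0.07383725] [3.14131158e+00 1.12077331e-04 1.52282137e+00] 0.05064343993083912 17.65 [-0.00681179 -0.83131764 -0.01329157]
[ 0.58871721 -0.10973256  0.07389115] [3.14120160e+00 1.06779408e-04 1.52272083e+00] 0.050338116633326366 17.7 [-0.10453278 -0.33977334 -1.20961768]
[ 0.58873816 -0.10973211  0.07390828] [3.14113551e+00 1.24099671e-04 1.52279979e+00] 0.05056018051972947 17.75 [-0.05096989 -0.91641261 -1.18105711]
```

View pics/s9.png

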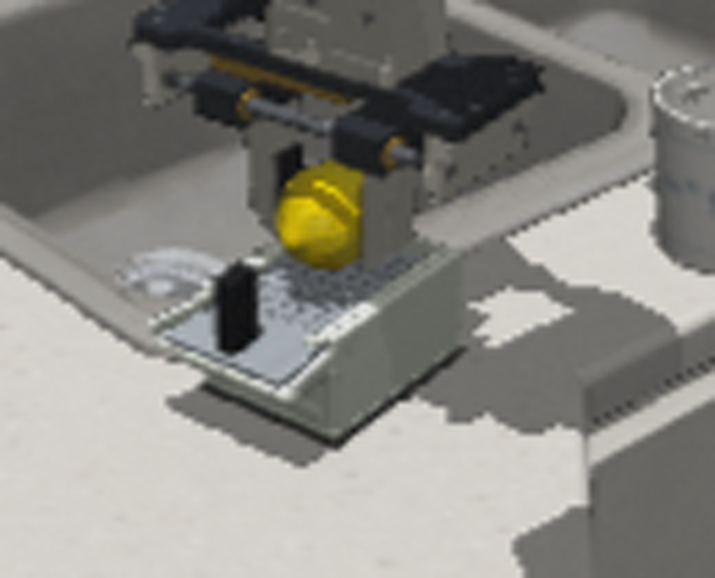

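The scene view shows the lemon held over the field, clear of the plate, with the plate home. Small lift to 15 mm, settle, then hand in.

Emit:
{"api": "move_arm", "payload": {
  "rows": [
    [0.5, 0, 1.5, 0.003, 1],
    [0, 0, 0, 0, 1],
    [0, 0, 0, 0, 1],
    [0, 0, 0, 0, 1],
    [0, 0, 0, 0, 1]
  ]
}}

```text
time: 18.35
tool_pos: [0.5891, -0.1096, 0.0752]
tool_rot: [3.142, -0.0, 1.526]
contact_force: [-0.6, 0.3, -2.0]
opening: 0.0502
grip_force: 20.0
```

```bash
python3 -c "
from h import *
s=monitor.observe();print(s['tool_pos'],s['tool_rot'],s['opening'],s['grip_force']);print(workorder.hand_in())"
```

```text
[ 0.58905739 -0.10964633  0.07522236] [ 3.14153183e+00 -1.96220449e-05  1.52575519e+00] 0.050222226949677054 19.99990476644598
the job is handed in; nothing more can be done
None
```

I handed the job in at about 18 s: by my measurements the plate is fully home against the stop and released, and the left-most lemon is held level, centred and in line with the slide about 15 mm above the grating field; the hand-in returned no verdict.

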